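# Set the mirror lid and layer the case

## Robot

A 7-joint arm with a two-finger parallel gripper is mounted at the origin on the work surface. World frame = base frame: x ahead of the robot, y to its left, z up, the work surface at z = 0. Lengths are in m, angles in rad, forces in N, time in s.
With the tool pointing down it reaches from about 0.425 to 0.925 m from the base axis. Payload 6.8 kg.
Tool frame: the origin (TCP) lies at the very end of the fingers, on their centre line; the grasp point (between the pads) lies bot.grip_depth behind it (bot.grip_depth is the distance from the TCP to the grasp point, in m); z points along the fingers, y is the line along which they close (so a half turn about z gives the same grasp; the last joint's range is limited). The gripper opens to 85 mm and grips with 20 to 120 N. Pads are 22 mm wide; open, the fingers measure 114 mm over their backs; the gripper's body (76 mm by 85 mm) begins 54 mm behind the grasp point. The pads swing forward as they close: fully open they stand 13 mm farther back than shut.
Start: joints at [-0.108, 0.477, 0.022, 1.555, -0.011, 1.109, -0.083], TCP at [0.675, 0, 0.231] pointing down, gripper open.
Joint ranges: [-2.96, 2.96], [-0.34, 2.1], [-1.41, 1.46], [0.24, 2.44], [-1.37, 4.51], [0.17, 1.92], [-2.96, 2.96]. Speed limits (rad/s): [2.39, 2.39, 3.14, 3.14, 3.14, 3.14, 3.14].

## Interface

Orientations are given as a unit quaternion [w, x, y, z].
In Python, from station import bot gives the robot as it stands.
- The arm moves only by the tool send_rows, never from a script. Its arguments are lists of equal length, an entry for each row: "slide": the shift along the tool's x, y, z in mm, a list of three; "roll": the turn about the tool's z in degrees; "claw": the opening, from 0 (shut) to 1 (fully open). A call has exactly 8 rows; each row is the pose to reach, as a shift and turn from the pose commanded when the call began, along the tool's axes at that moment; what a row does not reach only later rows make up. A row lasts 1/12 s, in which the tool goes at most 41.7 mm and 7.16 degrees, less where a joint would pass 70% of its speed; a pose out of reach is approached as far as the arm can. A call with a gripper value outside its range is refused whole. The fingers move at their own pace and stop on an object; "force" is the grip in N (left out, the last holds). Time passes only in rows, so rows that repeat a pose let the fingers close, or fill a call up. It gives the time, the measured TCP pose, the force, the opening and the grip force at its end, in the units of the state.
- bot.get_obs(): the state, without advancing time (a new reading comes with each control period).
- bot.read_camera(name): name is "scene" or "side" or "wrist"; returns the picture (420x560x3 uint8, red, green, blue); there is no depth.
- bot.camera_model(name): a dict with "camera_matrix" (3x3 intrinsics, pixels), "camera_from_world" (4x4, takes a point from world to camera coordinates). Camera axes: x right, y down, z forward; pixel columns grow to the right and rows downward; lengths in m; the calibration is good to about 2 mm. A picture is of the moment at which its call begins: read the wrist's pose just before it. camera_model takes no time and is no camera call; for the wrist camera it gives the pose at the moment of the call.
- bot.hand_in(): hands the job in; it is judged then, once.
The state is a dict: "t": time; "q": joint angles; "joint_vel": joint speeds; "joint_torque": joint torques, N m; "eef_pos": TCP position; "tool_rot": TCP orientation; "contact_force": force on the tool from outside, world axes, zero at the start; "torque": the same for the moment, N m; "gripper_width": opening from 0.0 (shut) to 1.0 (fully open); "grasp_force": force on a finger pad.
Only numpy, scipy, OpenCV 4.12 (cv2) and the standard library are available. Lean on these libraries where they do the work, as an engineer would, in place of code of your own. Each camera call takes 0.05 s, during which the arm holds its last target. There are 200 camera calls.

## Task

First raise the stiff lid of the presentation case from its part-open start to 105 degrees open, a little past upright, where it stays. Then lay the blue separator sheet squarely on the brass slab already in the case, and after that lower the second brass slab gently (do not drop it) squarely on top of the sheet. Leave the lid at its angle, keep the lower slab where it lies in the case, and do not push or tip the bottle, the tin and the small anvil.

Things in the scene. Friction and masses are not known exactly. Their poses are not given: they have to be found in the camera images.
- case: Dark wooden open-topped box, fixed, 150 (x) by 190 (y) by 50 mm high, walls and floor 6 mm; origin at the centre of its underside; its front (-x of its own frame) faces roughly the robot. The lid is hinged along its far (+x) top rim.
- lid (a joint): Opening angle of the case's lid in rad: 0 closed (flat on the rim), pi/2 upright, 1.833 is 105 degrees, stop at 2.35. Stiff hinge (about 0.55 N m): the lid stays where it is left; raising it takes about 5 N at its front edge.
- lid_hinge (a point): Middle of the hinge line, on the lid's underside: 75 mm behind the case's centre (+x) and 50 mm above its underside. The hinge line runs along the case's y. The point's axes turn with the lid (its -x axis points to the lid's free edge).
- lid_edge (a point): Middle of the lid's free front edge, on its underside, 165 mm from the hinge line. Lid: wood panel 190 mm wide, 6 mm thick with a brass-coloured strip along the free edge and a mirror on the underside; when shut the edge overhangs the box front by 15 mm.
- lower_slab: Brass slab lying loose on the floor of the case, 50 (x) by 120 (y) by 12 mm, 0.5 kg; origin at the centre of its underside.
- separator: Stiff blue sheet 58 (x) by 130 (y) by 5 mm, about 40 g; origin at the centre of its underside. It starts lying on the riser, overhanging it on all sides.
- riser: Pale wooden block, fixed, 34 (x) by 100 (y) by 25 mm high, under the separator sheet at the start; origin at the centre of its underside.
- upper_slab: Second brass slab, like the first: 50 (x) by 120 (y) by 12 mm, about 0.5 kg, lying on the bench; origin at the centre of its underside.
- bottle: Bystander: white plastic bottle with black cap, 60 mm diameter, 140 mm high; origin at the centre of its underside. Leave alone.
- tin: Bystander: round dark tin with a metal cap, 76 mm diameter, 50 mm high; origin at the centre of its underside. Leave alone.
- anvil: Bystander: small steel anvil block (45 mm square) on a wooden foot 60 mm square, 62 mm high in all; origin at the centre of its underside. Leave alone.
Things that resemble listed ones, but are neither listed nor needed, are in the scene too. What is meant by the separator is not green, and is the larger of those in its own colour.

How it is judged:
On the way, in this order (a step that is already met when the one before it is completed fails the run):
1. the lid is raised to 105 degrees, within 6 degrees (value of joint lid between 1.728 and 1.938 rad), for 0.2 s.
2. the separator sheet lies squarely on the lower slab, let go (horizontal distance between separator and lower_slab below 0.012 m and angle between the y axis of separator and the y axis of lower_slab, either way round below 0.16 rad and z of separator in the frame of lower_slab between 0.009 and 0.015 m and angle between separator's own z axis and vertical below 0.08 rad and contact force between the fingers and separator below 0.1 N and linear speed of separator below 0.02 m/s), for 0.2 s.
3. the second slab lies squarely on the separator sheet, let go (horizontal distance between separator and lower_slab below 0.012 m and angle between the y axis of separator and the y axis of lower_slab, either way round below 0.16 rad and z of separator in the frame of lower_slab between 0.009 and 0.015 m and angle between each of separator, upper_slab's own z axis and vertical below 0.08 rad and horizontal distance between upper_slab and separator below 0.012 m and angle between the y axis of upper_slab and the y axis of separator, either way round below 0.16 rad and z of upper_slab in the frame of separator between 0.002 and 0.008 m and contact force between the fingers and upper_slab below 0.1 N and linear speed of upper_slab below 0.02 m/s), for 0.2 s.
At the end, for the whole second after the job is handed in: The lid stands at 105 degrees within 6 degrees and still. The lower slab lies flat in the case within 35 mm of its centre; the separator lies flat on it, and the second slab flat on the separator, each centred within 12 mm and parallel within 9 degrees of the one below; all at rest and let go (all of step 1 and horizontal distance between separator and lower_slab below 0.012 m and angle between the y axis of separator and the y axis of lower_slab, either way round below 0.16 rad and z of separator in the frame of lower_slab between 0.009 and 0.015 m and angle between each of separator, upper_slab, lower_slab's own z axis and vertical below 0.08 rad and horizontal distance between upper_slab and separator below 0.012 m and angle between the y axis of upper_slab and the y axis of separator, either way round below 0.16 rad and z of upper_slab in the frame of separator between 0.002 and 0.008 m and horizontal distance between lower_slab and case below 0.035 m and linear speed of each of lower_slab, separator, upper_slab below 0.02 m/s and velocity of joint lid between -0.05 and 0.05 rad/s); the robot touches nothing.
It fails at once if the bottle, tin or anvil is pushed more than 25 mm or tipped more than 17 degrees (distance of any of bottle, tin, anvil from where it was at the start of the episode above 0.025 m or angle between any of bottle, tin, anvil's own z axis and vertical above 0.3 rad).
It fails at once if the lower slab is pushed more than 25 mm from where it lay (distance of lower_slab from where it was at the start of the episode above 0.025 m).
It fails at once if the second slab is dropped: it moves faster than 0.5 m/s just above the lower slab (horizontal distance between upper_slab and lower_slab below 0.04 m and z of upper_slab in the frame of lower_slab below 0.06 m and linear speed of upper_slab above 0.5 m/s).
It also fails if it takes over 69 s, if anything falls off the work surface, if the arm or the gripper's body presses on something with over 40 N, if the wrist force passes 120 N, or if a joint passes its speed limit or range.

## Working session

There is one attempt and no reset: what is moved stays moved. The work goes in short steps, Python scripts to look and compute and a tool call to move; the robot and the scene stay as the last step left them, time stands still between calls to the robot, and variables do not carry over. Pictures are saved under pics/ and viewed, at most 10 in all, crops included, and the job is handed in when it is done.

Besides the shell and the picture viewer there is one more tool, called after ">>>" in YAML: its name, and indented under it one key for each argument. send_rows: Moves the arm, as the interface text tells. Its arguments: {"type":"object","properties":{"slide":{"type":"array","items":{"type":"array","items":{"type":"number"}}},"roll":{"type":"array","items":{"type":"number"}},"claw":{"type":"array","items":{"type":"number"}},"force":{"type":"number"}},"required":["slide","roll","claw"]}

```bash
ls; mkdir -p pics; cat > h.py <<'E'
import numpy as np, cv2
from station import bot
def ray(name,uv,M=None):
    M=M or bot.camera_model(name)
    K=np.array(M["camera_matrix"]);T=np.array(M["camera_from_world"])
    d=T[:3,:3].T@np.linalg.inv(K)@np.array([uv[0],uv[1],1.]);o=-T[:3,:3].T@T[:3,3]
    return o,d
def onz(name,uv,z,M=None):
    o,d=ray(name,uv,M);return o+d*(z-o[2])/d[2]
def proj(name,p,M=None):
    M=M or bot.camera_model(name)
    K=np.array(M["camera_matrix"]);T=np.array(M["camera_from_world"])
    c=K@(T[:3,:3]@np.array(p)+T[:3,3]);return c[:2]/c[2]
E
python3 - <<'E'
from h import *
o=bot.get_obs();print({k:np.round(v,3) for k,v in o.items()},bot.grip_depth)
ims=[bot.read_camera(n) for n in("scene","side","wrist")]
for n,i in zip(("scene","side","wrist"),ims):
    cv2.imwrite(f"pics/{n}0.png",i[:,:,::-1])
    M=bot.camera_model(n);T=np.array(M["camera_from_world"]);print(n,-T[:3,:3].T@T[:3,3],T[2,:3],M["camera_matrix"][0][0])
E
```

```text
pics
{'t': np.float64(0.0), 'q': array([-0.108,  0.478,  0.022,  1.556, -0.011,  1.109, -0.083]), 'joint_vel': array([ 0.001, -0.   ,  0.002, -0.001, -0.002,  0.002,  0.001]), 'joint_torque': array([-1.0000e-03, -5.9644e+01,  1.6080e+00, -2.8119e+01,  1.2000e-02,
        9.0000e-03,  0.0000e+00]), 'eef_pos': array([0.674, 0.   , 0.23 ]), 'tool_rot': array([-0.001,  0.707,  0.707, -0.001]), 'contact_force': array([-0.084,  0.154, -0.225]), 'torque': array([0.02 , 0.005, 0.006]), 'grasp_force': np.float64(0.0), 'gripper_width': np.float64(1.003)} 0.0187
scene [1.27197013 0.55046205 0.66729499] [-0.69376267 -0.45740587 -0.55630319] 474.4357068741445
side [ 0.06030845 -0.44789728  0.67748958] [ 0.4964839   0.52905619 -0.6881884 ] 398.1120421878024
wrist [0.67589264 0.0834877  0.37336462] [-0.00154246 -0.32419602 -0.94598867] 301.24140840937747
```

View pics/scene0.png

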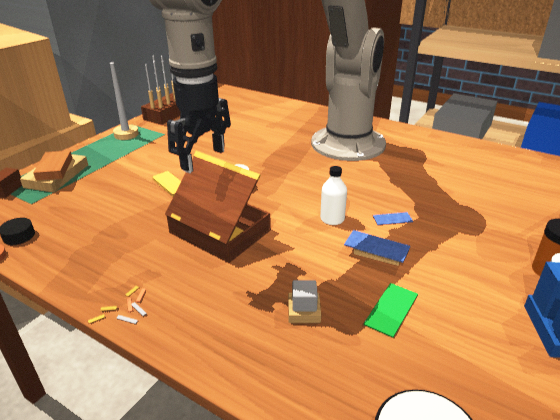

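View pics/side0.png

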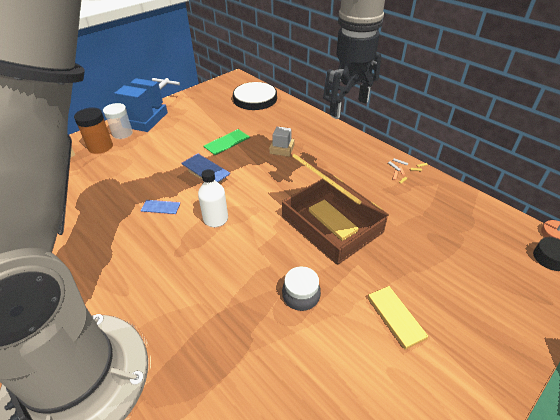

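```bash
cat > m.py <<'E'
from h import *
def blobs(n,im,lo,hi,amin=60):
    hsv=cv2.cvtColor(im,cv2.COLOR_RGB2HSV);m=cv2.inRange(hsv,lo,hi)
    cs,_=cv2.findContours(m,cv2.RETR_EXTERNAL,cv2.CHAIN_APPROX_NONE)
    return [c for c in cs if cv2.contourArea(c)>amin]
def rect(n,c,z,M=None):
    P=np.array([onz(n,p[0],z,M)[:2] for p in c])
    (cx,cy),(w,h),a=cv2.minAreaRect((P*1000).astype(np.float32))
    if w>h: w,h=h,w; a+=90   # h long; a angle of short axis
    a=(a+90)%180-90
    return np.round([cx,cy,w,h,a],1)
E
python3 - <<'E'
from m import *
for n in("scene","side"):
    im=cv2.imread(f"pics/{n}0.png")[:,:,::-1].copy()
    for col,lo,hi in(("blue",(105,90,40),(125,255,255)),("yel",(20,100,60),(33,255,255)),("green",(45,150,60),(75,255,255))):
        for c in blobs(n,im,lo,hi):
            x,y,w,h=cv2.boundingRect(c)
            print(n,col,(x,y,w,h),[list(map(float,rect(n,c,z))) for z in((.030,.0,.003) if col=="blue" else (.012,.018))])
a=cv2.imread("pics/side0.png");b=cv2.imread("pics/scene0.png")
A=cv2.resize(a[130:290,130:400],None,fx=2.9,fy=2.9,interpolation=3);A=A[:,:800]
B=cv2.resize(b[195:300,280:440],None,fx=2.4,fy=2.4)
B2=cv2.resize(b[120:265,140:290],None,fx=2.6,fy=2.6)
cv2.imwrite("pics/cropA.png",A)
C=np.zeros((380,800,3),np.uint8);C[:B.shape[0],:B.shape[1]]=B;C[:377,400:790]=B2
cv2.imwrite("pics/cropB.png",C)
E
```

```text
scene blue (525, 262, 35, 95) [[472.0, 617.4, 55.7, 264.2, -83.7], [434.3, 620.6, 58.3, 276.7, -83.7], [438.1, 620.3, 58.0, 275.4, -83.7]]
scene blue (344, 231, 66, 31) [[477.3, 293.7, 57.9, 128.5, 5.2], [439.9, 281.6, 60.7, 134.6, 5.2], [443.6, 282.8, 60.4, 134.0, 5.2]]
scene blue (373, 213, 40, 12) [[362.7, 285.0, 36.6, 83.1, 40.3], [319.9, 272.5, 38.3, 87.0, 40.3], [324.2, 273.8, 38.1, 86.6, 40.3]]
scene blue (521, 102, 39, 54) [[-391.7, 499.6, 100.6, 428.5, -83.7], [-470.0, 497.2, 105.3, 448.6, -83.7], [-462.2, 497.4, 104.8, 446.6, -83.7]]
scene yel (152, 171, 29, 23) [[490.1, -303.8, 57.1, 123.4, -18.5], [497.3, -296.0, 56.6, 122.3, -18.5]]
scene yel (194, 150, 66, 30) [[329.1, -236.6, 31.6, 260.8, -4.8], [337.7, -229.4, 31.3, 258.4, -4.8]]
scene yel (70, 114, 21, 11) [[331.6, -888.2, 43.3, 115.7, -8.8], [340.3, -875.0, 42.9, 114.6, -8.8]]
scene yel (0, 24, 47, 24) [[-334.2, -2224.6, 230.8, 597.5, -31.5], [-319.5, -2199.2, 228.7, 592.1, -31.5]]
scene green (364, 284, 54, 53) [[619.7, 383.6, 57.2, 129.5, 89.4], [625.7, 385.2, 56.6, 128.3, 89.4]]Traceback (most recent call last):
  File "<stdin>", line 7, in <module>
  File "m.py", line 7, in rect
    P=np.array([onz(n,p[0],z,M)[:2] for p in c])
                ~~~^^^^^^^^^^^^
  File "h.py", line 9, in onz
    o,d=ray(name,uv,M);return o+d*(z-o[2])/d[2]
        ~~~^^^^^^^^^^^
  File "h.py", line 4, in ray
    M=M or bot.camera_model(name)
           ~~~~~~~~~~~~~~~~^^^^^^
ValueError: time passes only in moves, steps and waits
```

```bash
sed -i 's/M=M or bot.camera_model(name)/M=M or model(name)/' h.py; cat >> h.py <<'E'
_C={}
def model(n):
    if n not in _C: _C[n]=bot.camera_model(n)
    return _C[n]
E
python3 - <<'E'
from m import *
a=cv2.imread("pics/side0.png");b=cv2.imread("pics/scene0.png")
A=cv2.resize(a[130:330,130:400],None,fx=2.9,fy=2.9,interpolation=3);A=A[:,:800]
cv2.imwrite("pics/cropA.png",A)
B=cv2.resize(b[195:300,280:440],None,fx=2.4,fy=2.4)
B2=cv2.resize(b[120:265,140:290],None,fx=2.6,fy=2.6)
C=np.zeros((380,800,3),np.uint8);C[:B.shape[0],:B.shape[1]]=B;C[:377,400:790]=B2
cv2.imwrite("pics/cropB.png",C)
n="side"
im=a[:,:,::-1].copy()
for col,lo,hi in(("blue",(105,90,40),(125,255,255)),("yel",(22,100,60),(33,255,255))):
    for c in blobs(n,im,lo,hi):
        x,y,w,h=cv2.boundingRect(c)
        print(n,col,(x,y,w,h),[list(map(float,rect(n,c,z))) for z in((.030,.003) if col=="blue" else (.012,.018))])
E
```

```text
side blue (141, 200, 39, 14) [[312.1, 243.5, 38.0, 82.7, 40.6], [322.6, 272.3, 39.6, 86.1, 40.6]]
side blue (182, 154, 48, 28) [[472.9, 289.2, 56.8, 127.9, 5.8], [490.1, 319.9, 59.2, 133.3, 5.8]]
side blue (68, 3, 131, 132) [[686.0, 1087.4, 477.3, 1161.9, -30.1], [712.1, 1151.4, 497.2, 1210.4, -30.1]]
side yel (369, 286, 59, 61) [[486.9, -302.2, 48.9, 119.7, -18.8], [483.1, -303.5, 48.5, 118.6, -18.8]]
side yel (336, 227, 22, 11) [[586.1, -98.9, 21.7, 48.0, 78.9], [581.4, -102.1, 21.5, 47.6, 78.9]]
side yel (307, 163, 42, 31) [[687.2, 58.7, 9.9, 156.4, -4.1], [681.6, 54.1, 9.8, 155.0, -4.1]]
```

View pics/cropA.png

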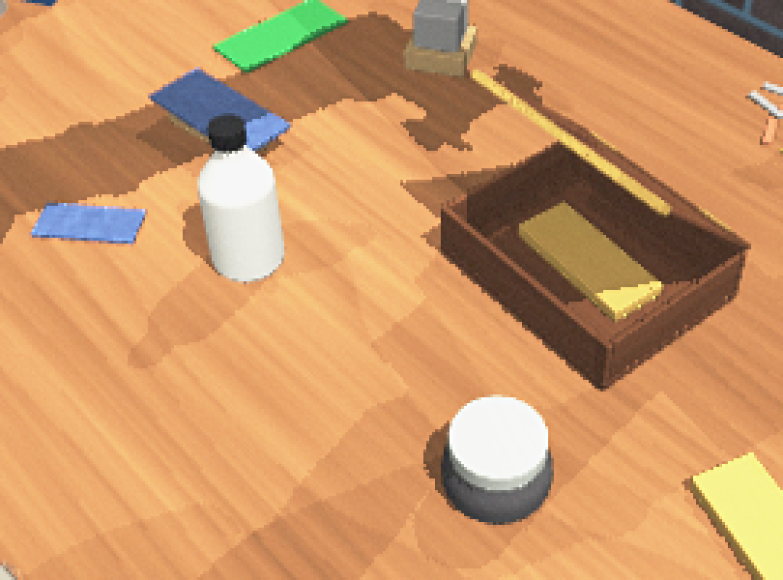

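View pics/cropB.png

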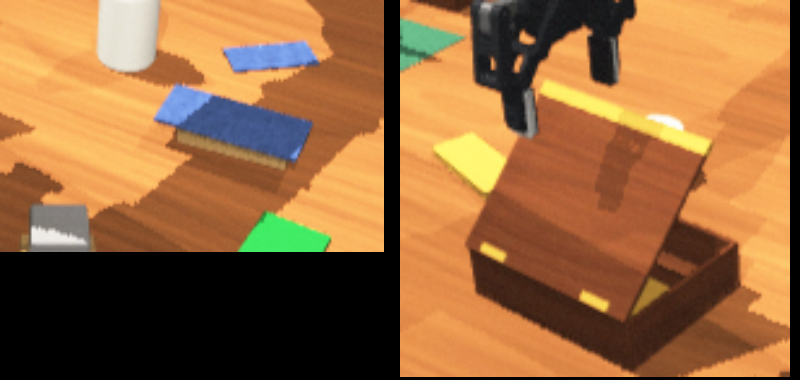

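```bash
python3 - <<'E'
from m import *
np.set_printoptions(precision=4,suppress=True)
f=lambda x,y:(130+x/2.9-.3,130+y/2.9-.3)
print("case rim FL FR BR BL");C=[onz("side",f(*p),.05)[:2] for p in((442,207),(605,347),(748,245),(560,143))];print(np.array(C),np.mean(C,0))
for i in range(4):
    d=C[(i+1)%4]-C[i];print(np.linalg.norm(d),np.degrees(np.arctan2(d[1],d[0])))
print("slab");S=[onz("side",f(*p),.018)[:2] for p in((565,204),(520,236),(614,309),(662,282))];print(np.array(S),np.mean(S,0))
for i in range(4):
    d=S[(i+1)%4]-S[i];print(np.linalg.norm(d),np.degrees(np.arctan2(d[1],d[0])))
# lid ends
g=lambda x,y:(140+(x-400)/2.6-.3,120+y/2.6-.3)
for a,b in(((475,72),(712,145)),((668,210),(540,86))):
    o1,d1=ray("side",f(*a));o2,d2=ray("scene",g(*b))
    s=np.linalg.lstsq(np.c_[d1,-d2],o2-o1,rcond=None)[0]
    print("lid end",o1+s[0]*d1,o2+s[1]*d2)
for nm,uv,z in(("bottle cap",f(228,130),.14),("tin top",f(498,440),.05),("anvil top",f(440,15),.062)): print(nm,onz("side",uv,z))
print("anvil scene",onz("scene",(305,289),.062),"bottle",onz("scene",(335,172),.14))
E
```

```text
case rim FL FR BR BL
[[ 0.5168  0.0431]
 [ 0.5009 -0.1412]
 [ 0.6572 -0.1503]
 [ 0.6431  0.0317]] [ 0.5795 -0.0542]
0.18498422722390084 -94.95467807624462
0.15662811969289817 -3.299664406278788
0.18253736636365356 94.44465692330317
0.12675233224386334 174.87628328292053
slab
[[ 0.6171 -0.0004]
 [ 0.5623 -0.0009]
 [ 0.5569 -0.1056]
 [ 0.6055 -0.1131]] [ 0.5855 -0.055 ]
0.05478697097770128 -179.50292737481172
0.10484248330462742 -92.97245557239435
0.04920336752998108 -8.695246838354551
0.1132094277436605 84.12712971506988
lid end [0.5517 0.0432 0.1646] [0.5511 0.0439 0.1647]
lid end [ 0.5392 -0.1486  0.1625] [ 0.5404 -0.1501  0.1628]
bottle cap [0.3945 0.1415 0.14  ]
tin top [ 0.3902 -0.1448  0.05  ]
anvil top [0.6893 0.2287 0.062 ]
anvil scene [0.7068 0.2458 0.062 ] bottle [0.4143 0.1553 0.14  ]
```

The separator is the blue sheet on the pale riser (side ≈ (205,167), scene ≈ (378,247)). It measures about 58x129 mm, larger than the blue sheet on the bench at side (160,207), which is about 39x86. The green sheet at side (226,142) is ruled out by colour. The lid stands at about 45°, with its edge near (0.545,-0.052,0.164).

>>> send_rows:
  slide:
    - [-10,-30,0]
    - [-20,-70,0]
    - [-30,-110,0]
    - [-40,-140,0]
    - [-50,-169,0]
    - [-50,-169,0]
    - [-50,-169,0]
    - [-50,-169,0]
  roll: [4.5,4.5,4.5,4.5,4.5,4.5,4.5,4.5]
  claw: [0,0,0,0,0,0,0,0]

```text
t: 0.82
eef_pos: [0.5067, -0.0497, 0.2316]
tool_rot: [0.0, 0.734, 0.679, 0.001]
contact_force: [0.0, 0.7, 0.2]
gripper_width: 0.005
grasp_force: 0.0
```

>>> send_rows:
  slide:
    - [0,0,20]
    - [0,0,45]
    - [0,0,70]
    - [0,0,90]
    - [0,0,90]
    - [0,0,90]
    - [0,0,90]
    - [0,0,90]
  roll: [0,0,0,0,0,0,0,0]
  claw: [0,0,0,0,0,0,0,0]

```text
t: 1.48
eef_pos: [0.5075, -0.0498, 0.1427]
tool_rot: [0.001, 0.734, 0.679, 0.001]
contact_force: [-0.7, -0.2, 0.2]
gripper_width: 0.001
grasp_force: 0.0
```

>>> send_rows:
  slide:
    - [0,11,0]
    - [0,22,0]
    - [0,34,-9]
    - [0,46,-18]
    - [0,58,-27]
    - [0,70,-33]
    - [0,82,-38]
    - [0,92,-42]
  roll: [0,0,0,0,0,0,0,0]
  claw: [0,0,0,0,0,0,0,0]

```text
t: 2.15
eef_pos: [0.5987, -0.0571, 0.1847]
tool_rot: [-0.0, 0.734, 0.679, -0.0]
contact_force: [-4.6, 2.0, 2.2]
gripper_width: 0.002
grasp_force: 2.3
```

>>> send_rows:
  slide:
    - [0,10,-1]
    - [0,20,-2]
    - [0,30,-3]
    - [0,39,-4]
    - [0,48,-4]
    - [0,56,-4]
    - [0,64,-4]
    - [0,68,-4]
  roll: [0,0,0,0,0,0,0,0]
  claw: [0,0,0,0,0,0,0,0]

```text
t: 2.82
eef_pos: [0.666, -0.0625, 0.1866]
tool_rot: [-0.0, 0.734, 0.679, -0.0]
contact_force: [-4.4, 0.2, -0.3]
gripper_width: -0.002
grasp_force: 1.8
```

```bash
python3 - <<'E'
from m import *
o=bot.get_obs();print(o["t"],o["eef_pos"],o["contact_force"])
a=bot.read_camera("side");b=bot.read_camera("scene")
C=np.hstack([cv2.resize(a[90:250,260:400],None,fx=2.8,fy=2.8),cv2.resize(b[90:250,140:280],None,fx=2.8,fy=2.8)])
cv2.imwrite("pics/lid1.png",C[:,:,::-1]);cv2.imwrite("pics/side1.png",a[:,:,::-1]);cv2.imwrite("pics/scene1.png",b[:,:,::-1])
E
```

```text
2.8167 [ 0.66603769 -0.06254249  0.18658282] [-4.35077447  0.18227518 -0.33894463]
```

View pics/lid1.png

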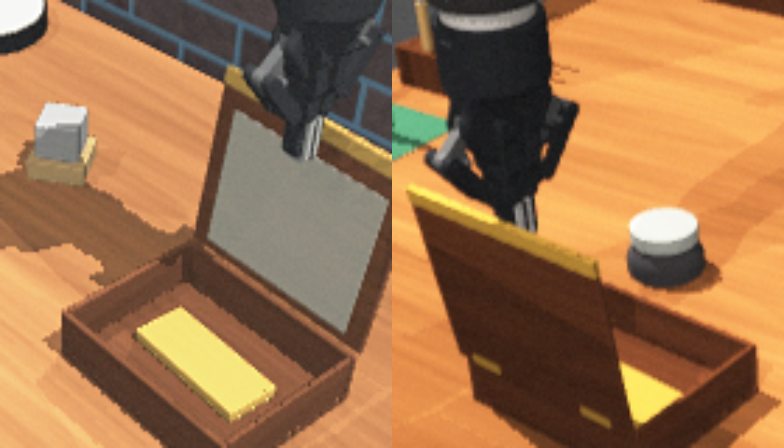

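```bash
cat > lid.py <<'E'
from m import *
def tri(a,b):
    o1,d1=ray("side",a);o2,d2=ray("scene",b)
    s=np.linalg.lstsq(np.c_[d1,-d2],o2-o1,rcond=None)[0]
    return o1+s[0]*d1,o2+s[1]*d2
E
python3 - <<'E'
from lid import *
np.set_printoptions(precision=4,suppress=True)
print("lid y+ corner",*tri((260+226/2.8,90+67/2.8),(140+206/2.8,90+262/2.8)))
im=cv2.imread("pics/side1.png")[:,:,::-1].copy()
for c in blobs("side",im,(22,100,60),(33,255,255)):
    print(cv2.boundingRect(c),rect("side",c,.018),rect("side",c,.012))
    e=cv2.approxPolyDP(c,4,True)[:,0];print(e.tolist())
f=lambda x,y:(260+x/2.8,90+y/2.8)
S=[onz("side",f(*p),.018)[:2] for p in((180,308),(136,332),(228,408),(274,385))];print(np.array(S),np.mean(S,0))
C=[onz("side",f(*p),.05)[:2] for p in((62,312),(354,358),(190,242))];print(np.array(C))
E
```

```text
lid y+ corner [0.6889 0.0335 0.2113] [0.6887 0.0337 0.2113]
(369, 286, 59, 61) [ 483.1 -303.5   48.6  118.6  -18.7] [ 486.9 -302.2   49.   119.7  -18.7]
[[369, 294], [406, 346], [427, 336], [389, 286]]
(309, 200, 49, 38) [587.1 -53.2  48.3 119.1  -7.2] [591.9 -49.6  48.7 120.2  -7.2]
[[309, 207], [342, 237], [357, 228], [324, 200]]
[[ 0.6168  0.0001]
 [ 0.5677  0.0057]
 [ 0.5581 -0.1046]
 [ 0.604  -0.114 ]] [ 0.5866 -0.0532]
[[ 0.5161  0.0422]
 [ 0.6459 -0.1552]
 [ 0.6594  0.0298]]
```

>>> send_rows:
  slide:
    - [0,5,0]
    - [0,9,0]
    - [0,12,0]
    - [0,12,0]
    - [0,0,0]
    - [0,-20,0]
    - [0,-40,0]
    - [0,-60,0]
  roll: [0,0,0,0,0,0,0,0]
  claw: [0,0,0,0,0,0,0,0]

```text
t: 3.58
eef_pos: [0.6066, -0.058, 0.1883]
tool_rot: [0.001, 0.734, 0.679, 0.001]
contact_force: [0.8, 0.2, 0.5]
gripper_width: -0.002
grasp_force: 0.0
```

```bash
python3 - <<'E'
from m import *
o=bot.get_obs();print(o["t"],o["eef_pos"],o["contact_force"])
a=bot.read_camera("side");b=bot.read_camera("scene")
C=np.hstack([cv2.resize(a[90:220,300:410],None,fx=3.6,fy=3.6),cv2.resize(b[130:260,130:240],None,fx=3.6,fy=3.6)])
cv2.imwrite("pics/lid2.png",C[:,:,::-1]);cv2.imwrite("pics/side2.png",a[:,:,::-1]);cv2.imwrite("pics/scene2.png",b[:,:,::-1])
E
```

```text
3.5833 [ 0.60657781 -0.05796487  0.18827713] [0.7931402  0.20638044 0.48444437]
```

View pics/lid2.png

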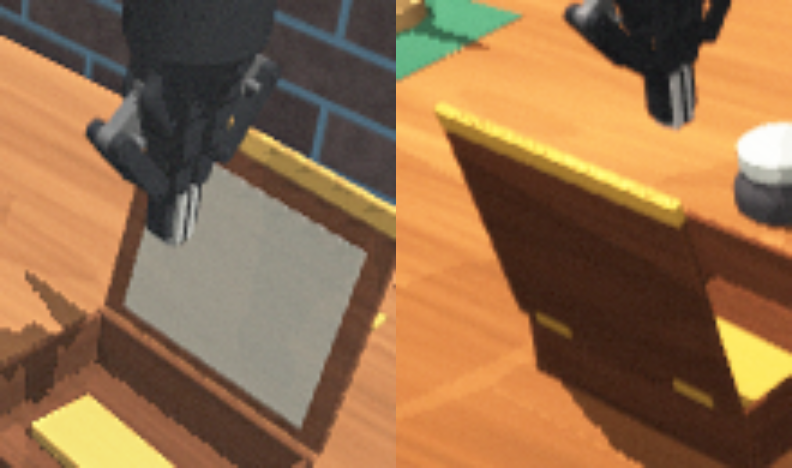

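```bash
python3 - <<'E'
from lid import *
n=np.array([.078,.997,0]);h=np.array([.656+.0074,-.0605+.0947,.05])
for uv in((140+206/2.8,90+262/2.8),(130+(682-396)/3.6,130+203/3.6)):
    o,d=ray("scene",uv);p=o+d*(n@(h-o))/(n@d)
    e=p-h;print(p,np.linalg.norm(e),90+np.degrees(np.arctan2(e@[.997,-.078,0],e[2])))
E
```

```text
[0.68711786 0.03234444 0.21010253] 0.16186043385542753 98.45237310817579
[0.69842807 0.03145959 0.20942889] 0.16325454106585138 102.4288023956069
```

>>> send_rows:
  slide:
    - [30,-14,0]
    - [70,-33,0]
    - [110,-52,0]
    - [150,-70,0]
    - [190,-89,0]
    - [230,-108,0]
    - [265,-124,0]
    - [300,-140,0]
  roll: [-2,-4,-6,-8,-10,-10,-10,-10]
  claw: [0,0,0,0,0.3,0.6,1,1]

```text
t: 4.35
eef_pos: [0.4928, 0.249, 0.1886]
tool_rot: [0.001, 0.673, 0.74, 0.002]
contact_force: [1.4, 1.4, -0.9]
gripper_width: 0.566
grasp_force: 0.0
```

```bash
cat > loc.py <<'E'
from m import *
def wr(lo,hi,z,tgt=None):
    o=bot.get_obs();M=bot.camera_model("wrist");im=bot.read_camera("wrist")
    cv2.imwrite("pics/w%d.png"%(o["t"]*100),im[:,:,::-1])
    p=o["eef_pos"];w,a,b,c=o["tool_rot"]
    from scipy.spatial.transform import Rotation as R
    A=R.from_quat([a,b,c,w]).as_matrix()
    yaw=np.degrees(np.arctan2(A[1,1],A[0,1]))
    print("t",o["t"],"tcp",p.round(4),"yaw",yaw.round(2))
    for c in blobs("wrist",im,lo,hi,800):
        r=rect("wrist",c,z,M);d=A.T@np.array([r[0]/1000-p[0],r[1]/1000-p[1],0])*1000
        print(cv2.boundingRect(c),r,"slide",d.round(1),"roll",round(yaw-r[4],1))
BLUE=((105,90,40),(125,255,255));YEL=((22,90,60),(33,255,255))
E
python3 - <<'E'
from loc import *
wr(*BLUE,.030)
E
```

```text
t 4.35 tcp [0.4928 0.249  0.1886] yaw 5.47
(85, 107, 81, 87) [338.1 277.6  35.3  79.8  40.3] slide [  43.2 -151.3   -0.5] roll -34.8
(237, 81, 60, 132) [476.4 291.7  56.1 127.6   5.2] slide [ 44.  -12.2   0. ] roll 0.3
```

>>> send_rows:
  slide:
    - [20,-5,0]
    - [41,-10,0]
    - [41,-10,20]
    - [41,-10,50]
    - [41,-10,85]
    - [41,-10,115]
    - [41,-10,140]
    - [41,-10,150]
  roll: [0,0,0,0,0,0,0,0]
  claw: [1,1,1,1,1,1,1,1]

```text
t: 5.07
eef_pos: [0.4779, 0.2858, 0.0346]
tool_rot: [-0.0, 0.672, 0.74, -0.001]
contact_force: [-1.1, -0.1, -0.2]
gripper_width: 0.997
grasp_force: 0.0
```

>>> send_rows:
  slide:
    - [0,0,12]
    - [0,0,25]
    - [0,0,25]
    - [0,0,25]
    - [0,0,25]
    - [0,0,25]
    - [0,0,25]
    - [0,0,25]
  roll: [0,0,0,0,0,0,0,0]
  claw: [1,1,1,0.8,0.6,0.5,0.5,0.5]
  force: 20

```text
t: 5.73
eef_pos: [0.4791, 0.2869, 0.0138]
tool_rot: [0.0, 0.672, 0.74, 0.001]
contact_force: [-0.3, -0.5, 7.4]
gripper_width: 0.669
grasp_force: 21.6
```

>>> send_rows:
  slide:
    - [0,0,-10]
    - [0,0,-25]
    - [0,0,-50]
    - [0,0,-80]
    - [0,0,-110]
    - [0,0,-140]
    - [0,0,-165]
    - [0,0,-175]
  roll: [0,0,0,0,0,0,0,0]
  claw: [0.5,0.5,0.5,0.5,0.5,0.5,0.5,0.5]
  force: 25

```text
t: 6.4
eef_pos: [0.4794, 0.2872, 0.192]
tool_rot: [0.001, 0.672, 0.74, 0.003]
contact_force: [0.7, 0.6, 0.0]
gripper_width: 0.671
grasp_force: 27.5
```

```bash
python3 - <<'E'
from loc import *
o=bot.get_obs();print(o["gripper_width"],o["grasp_force"],o["contact_force"])
wr(*BLUE,o["eef_pos"][2]+.0165)
im=bot.read_camera("scene")
for c in blobs("scene",im,*BLUE): print(cv2.boundingRect(c),rect("scene",c,o["eef_pos"][2]+.0165))
E
```

```text
0.6707571004986213 27.48504102230072 [0.66707365 0.55055724 0.0415149 ]
t 6.4 tcp [0.4794 0.2872 0.192 ] yaw 5.49
(103, 146, 77, 79) [415.8 332.8  14.7  33.   40.4] slide [ 51.5 -59.   -0.2] roll -34.9
(212, 142, 137, 234) [479.7 295.5  58.1 124.    5.3] slide [8.3 1.1 0. ] roll 0.2
(525, 262, 35, 95) [696.  598.7  40.1 190.2 -83.7]
(373, 213, 40, 12) [617.5 359.4  26.1  59.8  40.3]
(385, 166, 38, 23) [476.5 323.2  63.7  70.2   5.7]
(351, 162, 23, 17) [486.3 253.   43.9  57.1 -84.2]
(521, 102, 39, 54) [ 74.3 513.8  72.4 308.5 -83.7]
```

```bash
cp pics/w*.png /tmp; ls -t pics/w*.png | head -1 | xargs -I{} cp {} pics/wh.png
```

```text
(no output)
```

View pics/wh.png

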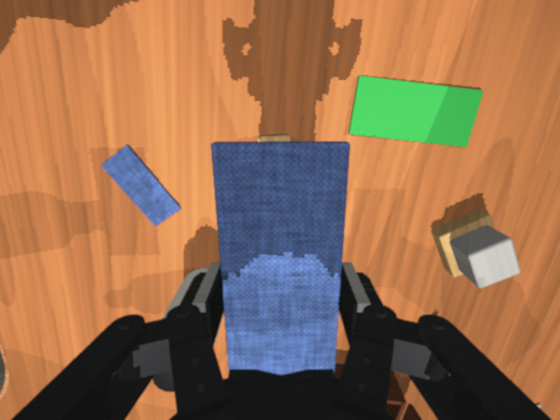

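>>> send_rows:
  slide:
    - [-20,4,0]
    - [-55,12,0]
    - [-95,20,0]
    - [-135,28,0]
    - [-175,37,0]
    - [-215,45,0]
    - [-250,53,0]
    - [-280,59,0]
  roll: [2,4,6,8,10,12.5,12.5,12.5]
  claw: [0.5,0.5,0.5,0.5,0.5,0.5,0.5,0.5]

```text
t: 7.17
eef_pos: [0.5625, 0.009, 0.1852]
tool_rot: [-0.001, 0.75, 0.661, -0.002]
contact_force: [0.5, 0.3, 0.3]
gripper_width: 0.664
grasp_force: 27.5
```

```bash
python3 - <<'E'
from loc import *
a=bot.read_camera("side")
for c in blobs("side",a,*YEL): print(cv2.boundingRect(c),rect("side",c,.018),rect("side",c,.012))
b=bot.read_camera("scene");cv2.imwrite("pics/scene3.png",b[:,:,::-1])
o=bot.get_obs();p=o["eef_pos"];w,q1,q2,c=o["tool_rot"]
from scipy.spatial.transform import Rotation as R
A=R.from_quat([q1,q2,c,w]).as_matrix();print(p,np.degrees(np.arctan2(A[1,1],A[0,1])),o["gripper_width"])
t=np.array([.5874,-.0575,.19]);print("slide",(A.T@(t-p)*1000).round(1))
E
```

```text
(369, 286, 59, 61) [ 483.1 -303.5   48.6  118.6  -18.7] [ 486.9 -302.2   49.   119.7  -18.7]
(309, 200, 49, 38) [586.6 -55.5  48.4 124.1  -7. ] [591.4 -52.   48.8 125.2  -7. ]
[0.56314899 0.00518205 0.18528542] -7.592856905579224 0.6723311626875826
slide [-58.9  32.3  -4.5]
```

>>> send_rows:
  slide:
    - [-30,16,0]
    - [-59,32,0]
    - [-59,32,15]
    - [-59,32,35]
    - [-59,32,60]
    - [-59,32,85]
    - [-59,32,95]
    - [-59,32,95]
  roll: [0,0,0,0,0,0,0,0]
  claw: [0.5,0.5,0.5,0.5,0.5,0.5,0.5,0.5]

```text
t: 7.93
eef_pos: [0.5848, -0.0491, 0.0885]
tool_rot: [-0.003, 0.749, 0.663, -0.003]
contact_force: [-1.1, -0.7, -0.7]
gripper_width: 0.665
grasp_force: 27.5
```

```bash
python3 - <<'E'
from loc import *
o=bot.get_obs();p=o["eef_pos"];w,q1,q2,c=o["tool_rot"]
from scipy.spatial.transform import Rotation as R
A=R.from_quat([q1,q2,c,w]).as_matrix();print(p,np.degrees(np.arctan2(A[1,1],A[0,1])),o["contact_force"])
t=np.array([.5874,-.0575,.09]);print("slide",(A.T@(t-p)*1000).round(1))
wr(*BLUE,p[2]+.0165)
E
```

```text
[ 0.58482638 -0.04905835  0.0884564 ] -6.987929919777879 [-1.06495696 -0.66703894 -0.67631518]
slide [-8.1  3.6 -1.6]
t 7.9333 tcp [ 0.5848 -0.0491  0.0885] yaw -6.99
(212, 142, 138, 234) [586.9 -40.7  58.  124.4  -6.5] slide [ 8.5  1.  -0. ] roll -0.5
```

>>> send_rows:
  slide:
    - [-4,2,0]
    - [-8,3.5,0]
    - [-8,3.5,10]
    - [-8,3.5,25]
    - [-8,3.5,40]
    - [-8,3.5,55]
    - [-8,3.5,65]
    - [-8,3.5,70]
  roll: [0,0,0,0,0,0,0,0]
  claw: [0.5,0.5,0.5,0.5,0.5,0.5,0.5,0.5]

```text
t: 8.65
eef_pos: [0.5901, -0.0578, 0.0211]
tool_rot: [-0.0, 0.749, 0.663, -0.0]
contact_force: [0.2, -0.6, 0.2]
gripper_width: 0.67
grasp_force: 27.5
```

>>> send_rows:
  slide:
    - [0,0,3]
    - [0,0,6]
    - [0,0,8]
    - [0,0,10]
    - [0,0,10]
    - [0,0,10]
    - [0,0,10]
    - [0,0,10]
  roll: [0,0,0,0,0,0,0,0]
  claw: [0.5,0.5,0.5,0.5,0.5,0.5,0.5,0.5]

```text
t: 9.32
eef_pos: [0.5908, -0.0577, 0.0126]
tool_rot: [0.0, 0.749, 0.663, 0.0]
contact_force: [-0.3, 0.2, -0.0]
gripper_width: 0.665
grasp_force: 27.5
```

>>> send_rows:
  slide:
    - [0,-2,2]
    - [0,-3,4]
    - [0,-3,5]
    - [0,-3,6]
    - [0,-3,6]
    - [0,-3,6]
    - [0,-3,6]
    - [0,-3,6]
  roll: [0,0,0,0,0,0,0,0]
  claw: [0.5,0.5,0.5,0.5,0.5,0.5,0.5,0.5]

```text
t: 9.98
eef_pos: [0.5871, -0.0573, 0.0069]
tool_rot: [-0.0, 0.749, 0.663, -0.0]
contact_force: [-3.7, -0.1, 8.5]
gripper_width: 0.666
grasp_force: 28.2
```

>>> send_rows:
  slide:
    - [0,0,-1]
    - [0,0,-1]
    - [0,0,-1]
    - [0,0,-1]
    - [0,0,-15]
    - [0,0,-40]
    - [0,0,-70]
    - [0,0,-100]
  roll: [0,0,0,0,0,0,0,0]
  claw: [0.7,0.8,0.9,1,1,1,1,1]

```text
t: 10.65
eef_pos: [0.587, -0.0573, 0.1068]
tool_rot: [-0.001, 0.749, 0.663, -0.001]
contact_force: [0.9, 1.0, -1.0]
gripper_width: 1.0
grasp_force: 0.0
```

>>> send_rows:
  slide:
    - [0,0,-30]
    - [0,0,-60]
    - [0,0,-80]
    - [0,0,-80]
    - [0,0,-80]
    - [0,0,-80]
    - [0,0,-80]
    - [0,0,-80]
  roll: [0,0,0,0,0,0,0,0]
  claw: [1,1,1,1,1,1,1,1]

```text
t: 11.32
eef_pos: [0.5867, -0.0573, 0.1848]
tool_rot: [-0.001, 0.749, 0.663, -0.001]
contact_force: [-0.5, 0.4, 0.2]
gripper_width: 1.002
grasp_force: 0.0
```

```bash
python3 - <<'E'
from loc import *
wr(*BLUE,.023)
wr(*YEL,.018)
b=bot.read_camera("side")
for c in blobs("side",b,*BLUE): print(cv2.boundingRect(c),rect("side",c,.023))
w=bot.read_camera("wrist")
C=np.hstack([w[:,60:500],b[130:410,230:470].repeat(1,0)] if 0 else [cv2.resize(w,(440,330)),cv2.resize(b[140:305,250:430],(360,330))])
cv2.imwrite("pics/sep.png",C[:,:,::-1])
E
```

```text
t 11.3167 tcp [ 0.5867 -0.0573  0.1848] yaw -7.0
(252, 123, 59, 122) [588.7 -51.6  56.9 129.1  -6.5] slide [ 5.9  1.3 -0. ] roll -0.5
t 11.3667 tcp [ 0.5869 -0.0573  0.185 ] yaw -7.0
(211, 336, 46, 47) [ 497.4 -279.6   48.8   79.8  -18.8] slide [-2.315e+02 -6.170e+01  2.000e-01] roll 11.8
(509, 132, 51, 215) [ 865.6 -163.3   13.1  266.3   -4.4] slide [-71.3 289.5  -0.7] roll -2.6
(141, 200, 39, 14) [313.9 250.7  36.8  84.6  40. ]
(305, 196, 55, 43) [585.1 -51.1  58.4 129.9  -6.6]
(48, 3, 151, 132) [ 645.1 1132.4  592.5 1175.7  -30.1]
```

View pics/sep.png

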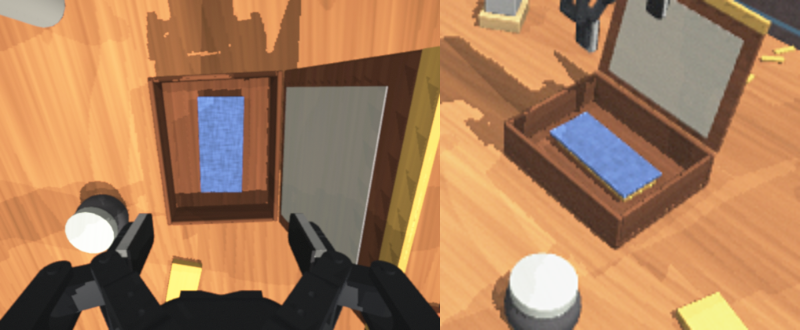

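>>> send_rows:
  slide:
    - [-25,-6,0]
    - [-60,-15,0]
    - [-100,-25,0]
    - [-140,-36,0]
    - [-180,-46,0]
    - [-220,-56,0]
    - [-260,-66,0]
    - [-299,-76,0]
  roll: [2,4,6,8,10,11.7,11.7,11.7]
  claw: [1,1,1,1,1,1,1,1]

```text
t: 12.18
eef_pos: [0.4747, -0.3467, 0.1863]
tool_rot: [0.0, 0.813, 0.583, 0.0]
contact_force: [1.6, -0.5, -1.4]
gripper_width: 1.005
grasp_force: 0.0
```

>>> send_rows:
  slide:
    - [0,0,0]
    - [0,0,0]
    - [0,0,0]
    - [0,0,0]
    - [0,0,0]
    - [0,0,0]
    - [0,0,0]
    - [0,0,0]
  roll: [0,0,0,0,0,0,0,0]
  claw: [1,1,1,1,1,1,1,1]

```text
t: 12.85
eef_pos: [0.4761, -0.3443, 0.1863]
tool_rot: [-0.0, 0.812, 0.583, 0.0]
contact_force: [-0.7, 0.2, 0.1]
gripper_width: 1.001
grasp_force: 0.0
```

```bash
python3 - <<'E'
from loc import *
wr(*YEL,.012)
E
```

```text
t 12.85 tcp [ 0.4761 -0.3443  0.1863] yaw -18.64
(257, 113, 46, 92) [ 485.5 -314.    48.3   95.6  -17.8] slide [31.7 -0.8  0. ] roll -0.8
```

>>> send_rows:
  slide:
    - [20,-1,0]
    - [43,-2,5]
    - [43,-2,35]
    - [43,-2,70]
    - [43,-2,105]
    - [43,-2,135]
    - [43,-2,155]
    - [43,-2,165]
  roll: [0,0,0,0,0,0,0,0]
  claw: [1,1,1,1,1,1,1,1]

```text
t: 13.57
eef_pos: [0.4861, -0.3024, 0.0184]
tool_rot: [-0.002, 0.812, 0.583, -0.001]
contact_force: [-0.5, -0.5, 0.8]
gripper_width: 1.0
grasp_force: 0.0
```

>>> send_rows:
  slide:
    - [0,0,8]
    - [0,0,14]
    - [0,0,18]
    - [0,0,20]
    - [0,0,20]
    - [0,0,20]
    - [0,0,20]
    - [0,0,20]
  roll: [0,0,0,0,0,0,0,0]
  claw: [1,1,1,1,0.9,0.7,0.4,0.4]
  force: 30

```text
t: 14.23
eef_pos: [0.4881, -0.3038, 0.0022]
tool_rot: [0.0, 0.813, 0.583, 0.0]
contact_force: [-0.1, 0.3, 3.4]
gripper_width: 0.573
grasp_force: 30.9
```

>>> send_rows:
  slide:
    - [0,0,0]
    - [0,0,0]
    - [0,0,0]
    - [0,0,0]
    - [0,0,0]
    - [0,0,0]
    - [0,0,0]
    - [0,0,0]
  roll: [0,0,0,0,0,0,0,0]
  claw: [0.4,0.4,0.4,0.4,0.4,0.4,0.4,0.4]
  force: 60

```text
t: 14.9
eef_pos: [0.4881, -0.3037, 0.0024]
tool_rot: [0.001, 0.813, 0.583, 0.0]
contact_force: [-0.7, 1.0, 7.9]
gripper_width: 0.563
grasp_force: 61.1
```

>>> send_rows:
  slide:
    - [0,0,-8]
    - [0,0,-20]
    - [0,0,-45]
    - [0,0,-75]
    - [0,0,-110]
    - [0,0,-140]
    - [0,0,-170]
    - [0,0,-180]
  roll: [0,0,0,0,0,0,0,0]
  claw: [0.4,0.4,0.4,0.4,0.4,0.4,0.4,0.4]

```text
t: 15.57
eef_pos: [0.4891, -0.3046, 0.1863]
tool_rot: [0.003, 0.813, 0.583, 0.002]
contact_force: [1.3, -1.3, -6.5]
gripper_width: 0.562
grasp_force: 64.4
```

```bash
python3 - <<'E'
from loc import *
o=bot.get_obs();print(o["gripper_width"],o["grasp_force"],o["contact_force"])
z=o["eef_pos"][2]+.0095
wr(*YEL,z)
im=bot.read_camera("side")
for c in blobs("side",im,*YEL): print(cv2.boundingRect(c),rect("side",c,z))
w=bot.read_camera("wrist");b=bot.read_camera("scene")
C=np.hstack([cv2.resize(w,(440,330)),cv2.resize(im[140:305,310:490],(360,330))])
cv2.imwrite("pics/up.png",C[:,:,::-1])
E
```

```text
0.56152363307576 64.38741445541382 [ 1.29187779 -1.27201755 -6.5005642 ]
t 15.5667 tcp [ 0.4891 -0.3046  0.1863] yaw -18.73
(266, 316, 61, 58) [ 485.1 -345.5   33.4   39.2  -19.1] slide [-40.    9.3   0.1] roll 0.4
(233, 244, 82, 57) [ 488.9 -298.4   31.9   39.8   72.2] slide [ 5.8 -2.2 -0. ] roll -90.9
(413, 243, 47, 44) [ 480.4 -325.7   49.3   73.1  -18.7]
```

View pics/up.png

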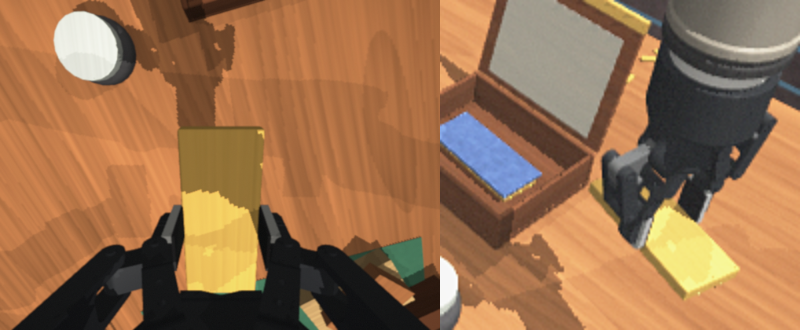

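```bash
python3 - <<'E'
from loc import *
from scipy.spatial.transform import Rotation as R
M=bot.camera_model("wrist");o=bot.get_obs();p=o["eef_pos"];w,a,b,c=o["tool_rot"];A=R.from_quat([a,b,c,w]).as_matrix()
im=cv2.cvtColor(cv2.imread("pics/up.png")[:,:440],cv2.COLOR_BGR2GRAY).astype(int)
print(im[118:140,222])
for r in(126.5,129.5):
    for z in(.0095,-.0025):
        print(r,z,(A.T@(onz("wrist",(222*1.273,r*1.273),p[2]+z,M)-p)*1000).round(1))
for cc in(180,263): print((A.T@(onz("wrist",(cc*1.273,129.5*1.273),p[2]+.0095,M)-p)*1000).round(1))
E
```

```text
[144 144 144 145 143 141 139 130 104  83  86 102 114 116 116 117 116 116
 116 117 117 116]
126.5 0.0095 [61.9  1.8 -9.5]
126.5 -0.0025 [59.9  1.9  2.5]
129.5 0.0095 [60.2  1.8 -9.5]
129.5 -0.0025 [58.   1.9  2.5]
[ 60.2 -21.9  -9.4]
[60.2 25.  -9.5]
```

>>> send_rows:
  slide:
    - [20,1,0]
    - [55,3,0]
    - [95,5,0]
    - [135,7,0]
    - [175,9,0]
    - [215,10,0]
    - [250,12,0]
    - [271,13,0]
  roll: [-2,-4,-6,-8,-10,-12.2,-12.2,-12.2]
  claw: [0.4,0.4,0.4,0.4,0.4,0.4,0.4,0.4]

```text
t: 16.43
eef_pos: [0.5865, -0.0449, 0.1784]
tool_rot: [-0.002, 0.744, 0.668, -0.001]
contact_force: [1.1, 0.1, -5.6]
gripper_width: 0.558
grasp_force: 64.3
```

>>> send_rows:
  slide:
    - [0,0,0]
    - [0,0,0]
    - [0,0,20]
    - [0,0,45]
    - [0,0,70]
    - [0,0,90]
    - [0,0,100]
    - [0,0,100]
  roll: [0,0,0,0,0,0,0,0]
  claw: [0.4,0.4,0.4,0.4,0.4,0.4,0.4,0.4]

```text
t: 17.1
eef_pos: [0.5836, -0.0523, 0.0777]
tool_rot: [-0.002, 0.747, 0.665, -0.003]
contact_force: [-0.5, 1.0, -4.9]
gripper_width: 0.557
grasp_force: 64.3
```

```bash
python3 - <<'E'
from loc import *
o=bot.get_obs();p=o["eef_pos"];w,q1,q2,c=o["tool_rot"]
from scipy.spatial.transform import Rotation as R
A=R.from_quat([q1,q2,c,w]).as_matrix();print(p,np.degrees(np.arctan2(A[1,1],A[0,1])),o["contact_force"],o["gripper_width"])
t=np.array([.588,-.0515,.026]);print("slide",(A.T@(t-p)*1000).round(1))
E
```

```text
[ 0.58364371 -0.05230716  0.07772022] -6.591762252489129 [-0.48316735  0.97088776 -4.920234  ] 0.5572250947705886
slide [ 1.4  4.6 51.7]
```

>>> send_rows:
  slide:
    - [0,2,5]
    - [0,3,14]
    - [0,3,24]
    - [0,3,33]
    - [0,3,40]
    - [0,3,43]
    - [0,3,45]
    - [0,3,45]
  roll: [0,0,0,0,0,0,0,0]
  claw: [0.4,0.4,0.4,0.4,0.4,0.4,0.4,0.4]

```text
t: 17.77
eef_pos: [0.5896, -0.0512, 0.0359]
tool_rot: [-0.0, 0.746, 0.666, -0.0]
contact_force: [-0.6, -0.1, -5.1]
gripper_width: 0.56
grasp_force: 64.3
```

>>> send_rows:
  slide:
    - [0,-1,2]
    - [0,-2,4]
    - [0,-2,6]
    - [0,-2,8]
    - [0,-2,9]
    - [0,-2,9.5]
    - [0,-2,9.5]
    - [0,-2,9.5]
  roll: [0,0,0,0,0,0,0,0]
  claw: [0.4,0.4,0.4,0.4,0.4,0.4,0.4,0.4]

```text
t: 18.43
eef_pos: [0.5879, -0.0511, 0.0268]
tool_rot: [0.0, 0.746, 0.666, 0.0]
contact_force: [-0.0, -0.6, -6.1]
gripper_width: 0.559
grasp_force: 64.3
```

```bash
python3 - <<'E'
from loc import *
o=bot.get_obs();print(o["eef_pos"],o["contact_force"])
im=bot.read_camera("side")
C=cv2.resize(im[140:280,270:410],None,fx=4,fy=4);cv2.imwrite("pics/pl.png",C[:,:,::-1])
E
```

```text
[ 0.58789651 -0.0510923   0.02683035] [-0.02065165 -0.59863933 -6.06019524]
```

>>> send_rows:
  slide:
    - [0,0,0.5]
    - [0,0,1]
    - [0,0,1.5]
    - [0,0,2]
    - [0,0,2]
    - [0,0,2]
    - [0,0,2]
    - [0,0,2]
  roll: [0,0,0,0,0,0,0,0]
  claw: [0.4,0.4,0.4,0.4,0.4,0.4,0.4,0.4]

```text
t: 19.15
eef_pos: [0.588, -0.0511, 0.0255]
tool_rot: [0.0, 0.746, 0.666, 0.0]
contact_force: [-3.2, -0.3, 5.5]
gripper_width: 0.556
grasp_force: 65.6
```

Contact: the force went from -6 to +5.5 N. Releasing with a slow opening.

>>> send_rows:
  slide:
    - [0,0,0]
    - [0,0,0]
    - [0,0,0]
    - [0,0,-1]
    - [0,0,-15]
    - [0,0,-40]
    - [0,0,-70]
    - [0,0,-100]
  roll: [0,0,0,0,0,0,0,0]
  claw: [0.65,0.75,0.9,1,1,1,1,1]
  force: 20

```text
t: 19.82
eef_pos: [0.5875, -0.0511, 0.1255]
tool_rot: [-0.0, 0.746, 0.666, -0.0]
contact_force: [0.4, -0.2, -0.3]
gripper_width: 0.996
grasp_force: 0.0
```

>>> send_rows:
  slide:
    - [0,0,-30]
    - [0,0,-65]
    - [0,0,-100]
    - [0,0,-110]
    - [0,0,-110]
    - [0,0,-110]
    - [0,0,-110]
    - [0,0,-110]
  roll: [0,0,0,0,0,0,0,0]
  claw: [1,1,1,1,1,1,1,1]

```text
t: 20.48
eef_pos: [0.5868, -0.051, 0.2329]
tool_rot: [-0.001, 0.746, 0.666, -0.001]
contact_force: [-0.6, -1.4, -0.8]
gripper_width: 1.001
grasp_force: 0.0
```

```bash
python3 - <<'E'
from loc import *
wr(*YEL,.035)
im=bot.read_camera("side");sc=bot.read_camera("scene");w=bot.read_camera("wrist")
for c in blobs("side",im,*YEL): print(cv2.boundingRect(c),rect("side",c,.035))
C=np.hstack([cv2.resize(w[80:300,180:400],(400,400)),cv2.resize(im[90:270,280:460],(400,400))])
cv2.imwrite("pics/end.png",C[:,:,::-1]);cv2.imwrite("pics/scene9.png",sc[:,:,::-1])
a=cv2.imread("pics/scene2.png");d=cv2.absdiff(a,sc[:,:,::-1])[140:260,150:260];print("lid diff frac",(d.max(2)>40)[:,:60].mean())
E
```

```text
t 20.4833 tcp [ 0.5868 -0.051   0.2329] yaw -6.49
(261, 132, 44, 100) [589.  -50.8  48.6 117.3  -6.5] slide [ 0.5  2.2 -0. ] roll 0.0
(447, 87, 52, 248) [ 815.1 -130.8   25.6  317.3   -4.3] slide [-53.4 235.9  -0.7] roll -2.2
(308, 194, 50, 38) [586.4 -49.9  48.1 119.   -6.5]
lid diff frac 0.051527777777777777
```

View pics/end.png

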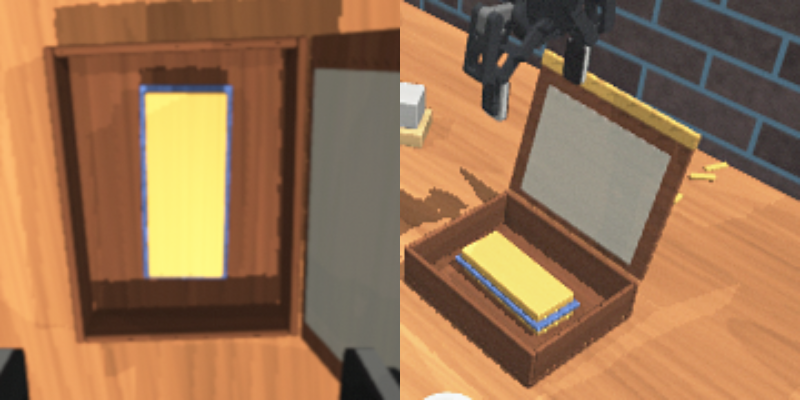

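```bash
python3 - <<'E'
from lid import *
p,q=tri((414.1,153.5),(141.4,159));print(p,q)
h=np.array([.657-.0074,-.0605-.0947,.05]);e=(p+q)/2-h
print(np.linalg.norm(e),90+np.degrees(np.arctan2(e@[.997,-.078,0],e[2])))
E
```

```text
[ 0.68410355 -0.16050098  0.20796092] [ 0.68491941 -0.16148436  0.20844291]
0.1621117257820717 102.56421149041009
```

```bash
python3 -c "
from station import bot
print(bot.hand_in())"
```

```text
the job is handed in; nothing more can be done
None
```

The job is handed in at about 21 s of the 69 s allowed: the lid measures about 103° open, and the separator and second slab are stacked squarely (within about 3 mm and 1°) on the lower slab. The judge gave no verdict.

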